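# Gather the walnuts in the tray's pouring corner and hold it over the scale

## Task

Pick up the walnut tray by its bar handle and tilt it so that all three walnuts roll into the corner with the pouring spout, without spilling any. Finish holding it still in the air like that, tilted some 25 degrees, with the tip of the spout a few centimetres above the middle of the scale's pan, ready to pour: nothing is poured, put down or let go at the end. Do not touch the scale and leave everything else on the counter where it is.

Things in the scene. Friction and masses are not known exactly. Their poses are not given: they have to be found in the camera images.
- tray: Open dark steel tray with a fixed carrying handle, loose, at any yaw, about 0.45 kg. Outside 210 (its x) by 160 (its y) by 50 mm tall; walls and floor 4 mm. Origin: centre of its underside; z up. At the pouring corner (+x,+y) the last 42 mm of both walls are only 28 mm tall and a 46 mm wide lip sticks out 23 mm. Handle: uprights at the middles of the long sides joined by a straight wooden bar along y.
- tray_bar (a point): Centre of the handle bar, straight above the tray's centre, 125 mm above its underside; axes as the tray's. The bar is 16 mm wide (tray x), 18 mm tall and 160 mm long (tray y); free space between bar and walnuts is about 75 mm.
- tray_spout (a point): Outer tip of the pouring lip, 31 mm above the tray's underside, at (121, 96, 31) mm in the tray's frame; axes as the tray's.
- tray_corner (a point): Inside corner of the tray's floor at the pouring spout, at (101, 76, 4) mm in the tray's frame; axes as the tray's.
- scale: Counter scale, fixed to the counter: flat aluminium base 170 x 170 x 36 mm with a small dark display on its -x face, and on it a shallow round steel pan, 160 mm across at its rim, rim 70 mm above the counter. Origin: centre of its underside; z up.
- scale_pan (a point): Centre of the pan's mouth, at rim height (70 mm above the counter); z up.
- walnut0: A whole walnut, brown, oval, 38 mm long and 33 mm thick, 13 g, loose in the tray; origin at its centre. It rolls sideways once the tray is tilted more than about 12 degrees; endways, or rubbing along a wall (friction about 0.6), it may hang until tilted more steeply or rocked.
- walnut1: A whole walnut, brown, oval, 38 mm long and 33 mm thick, 13 g, loose in the tray; origin at its centre. It rolls sideways once the tray is tilted more than about 12 degrees; endways, or rubbing along a wall (friction about 0.6), it may hang until tilted more steeply or rocked.
- walnut2: A whole walnut, brown, oval, 38 mm long and 33 mm thick, 13 g, loose in the tray; origin at its centre. It rolls sideways once the tray is tilted more than about 12 degrees; endways, or rubbing along a wall (friction about 0.6), it may hang until tilted more steeply or rocked.
- jar_mid: Bystander, to be left alone: small amber jar, 40 mm across, 85 mm tall, standing between tray and scale. Origin: centre of its underside.
- jar_tall: Bystander, to be left alone: jar, 68 mm across, 130 mm tall, at the far side. Origin: centre of its underside.
- tin: Bystander, to be left alone: brass-coloured tin, 70 mm across, 100 mm tall, at the far side. Origin: centre of its underside.
- mortar: Bystander, to be left alone: brass mortar with its pestle standing in it, 90 mm across, 125 mm tall, at the far side. Origin: centre of its underside.
- tea_glass: Bystander, to be left alone: tea glass, 60 mm across, 85 mm tall, at the left. Origin: centre of its underside.
- carton: Bystander, to be left alone: cardboard box 70 x 110 x 60 mm, at the right. Origin: centre of its underside.
- scoop: Bystander, to be left alone: metal scoop with a wooden handle, lying at the right, 200 mm long, 30 mm high. Origin: on its underside, where handle and blade meet.

How it is judged:
By the outcome, as a careful person would: the job done as asked, in the order asked, and still so for the second after the job is handed in, while the arm keeps its last pose, push and grip.
It also fails if it takes over 54 s, if anything falls off the work surface, if the arm or the gripper's body presses on something with over 40 N, if the wrist force passes 120 N, or if a joint passes its speed limit or range.

## Robot

A 6-joint arm with a two-finger parallel gripper is mounted at the origin on the work surface. World frame = base frame: x ahead of the robot, y to its left, z up, the work surface at z = 0. Lengths are in m, angles in rad, forces in N, time in s.
With the tool pointing down it reaches from about 0.275 to 0.75 m from the base axis. Payload 10.2 kg.
Tool frame: the origin (TCP) lies midway between the tips of the shut fingers; the grasp point (between the pads) lies 19 mm behind it (env.hold_point_z is the distance from the TCP to the grasp point, in m); z points along the fingers, y is the line along which they close (so a half turn about z gives the same grasp; the last joint's range is limited). The gripper opens to 85 mm and grips with 20 to 120 N. Pads are 22 mm wide; open, the fingers measure 114 mm over their backs; the gripper's body (76 mm by 85 mm) begins 54 mm behind the grasp point. The pads swing forward as they close: fully open they stand 13 mm farther back than shut.
Start: joints at [-1.373, 0.313, 1.498, -0, 1.331, -0.223], TCP at [0.214, -0.479, 0.231] pointing down, gripper open.
Joint ranges: [-2.94, 2.94], [-0.97, 2.17], [0.19, 2.56], [-1.23, 4.37], [0.02, 3.11], [-2.88, 2.88]. Speed limits (rad/s): [2.39, 2.39, 3.01, 3.14, 3.14, 3.14].

## Interface

Orientations are given as a unit quaternion [x, y, z, w].
In Python, from bench import env, kinematics, monitor, eyes, job gives the robot as it stands. The module is installed in compiled form; this text tells all that it offers. Calls block until the motion is done:
- env.reach(position, orientation): joint-space move of the TCP to a pose.
- env.movel(position, velocity=0.15, frame=None, guard=None): straight line of the TCP; frame=None keeps the orientation; velocity is the mean speed in m/s. With guard (N) it stops when the force on the tool has changed by that much, and returns True; else False.
- env.set_joints(angles): joint-space move.
- env.release() and env.close_gripper(effort=None): open the fingers fully, or close them until they stop; effort is the grip in N (None keeps the last).
- env.hold(seconds).
- kinematics.ik(position, orientation): joint angles nearest the present ones, or None.
- monitor.sense(): the state.
- eyes.grab_frame(name): name is "scene" or "top" or "wrist"; returns a dict with "frame" (384x512x3 uint8, red, green, blue), "mtx" (3x3 intrinsics, pixels), "view" (4x4, takes a point from world to camera coordinates). Camera axes: x right, y down, z forward; pixel columns grow to the right and rows downward; lengths in m; the calibration is good to about 2 mm. A picture is of the moment at which its call begins. There is no depth.
A pose or a line that the arm cannot do raises env.MotionError and nothing moves.
- job.hand_in(): hands the job in; it is judged then, once.
The state is a dict: "clock": time; "joints": joint angles; "qvel": joint speeds; "joint_efforts": joint torques, N m; "position": TCP position; "ee_rot": TCP orientation; "contact_force": force on the tool from outside, world axes, zero at the start; "ft_torque": the same for the moment, N m; "finger_gap": opening from 0.0 (shut) to 1.0 (fully open); "gripper_force": force on a finger pad.
Only numpy, scipy, OpenCV 4.12 (cv2) and the standard library are available. Lean on these libraries where they do the work, as an engineer would, in place of code of your own. Each camera call takes 0.05 s, during which the arm holds its last target. There are 200 camera calls.

## Working session

There is one attempt and no reset: what is moved stays moved. The work goes in short steps, each a Python script; the robot and the scene stay as the last script left them, time stands still between calls to the robot, and variables do not carry over. Pictures are saved under pics/ and viewed, at most 10 in all, crops included, and the job is handed in when it is done.

```bash
mkdir -p pics
cat > h.py <<'E'
from bench import env,kinematics,monitor,eyes,job
import numpy as np,cv2
from scipy.spatial.transform import Rotation as R
def snap(cam,name):
    d=eyes.grab_frame(cam); cv2.imwrite(f'pics/{name}.png',d['frame'][:,:,::-1]); np.savez(f'pics/{name}.npz',mtx=d['mtx'],view=d['view']); return d
def proj(n,P):
    d=np.load(f'pics/{n}.npz'); c=np.c_[np.atleast_2d(P),np.ones(len(np.atleast_2d(P)))]@d['view'].T; p=c[:,:3]@d['mtx'].T; return p[:,:2]/p[:,2:]
def ray(n,uv,z):
    d=np.load(f'pics/{n}.npz'); V=d['view']; r=V[:3,:3].T@np.linalg.solve(d['mtx'],[*uv,1]); c=-V[:3,:3].T@V[:3,3]; return c+r*(z-c[2])/r[2]
E
python3 - <<'E'
from h import *
a=snap('top','top0')['frame'];b=snap('scene','scene0')['frame']
for n in('top0','scene0'):
    V=np.load(f'pics/{n}.npz')['view'];print(-V[:3,:3].T@V[:3,3])
cv2.imwrite('pics/top0b.png',cv2.resize(a[:,:,::-1],(800,600),interpolation=cv2.INTER_CUBIC))
E
```

```text
[ 0.26601267 -0.00233892  1.35040724]
[ 1.58300207 -0.73733531  0.94662812]
```

View pics/top0b.png

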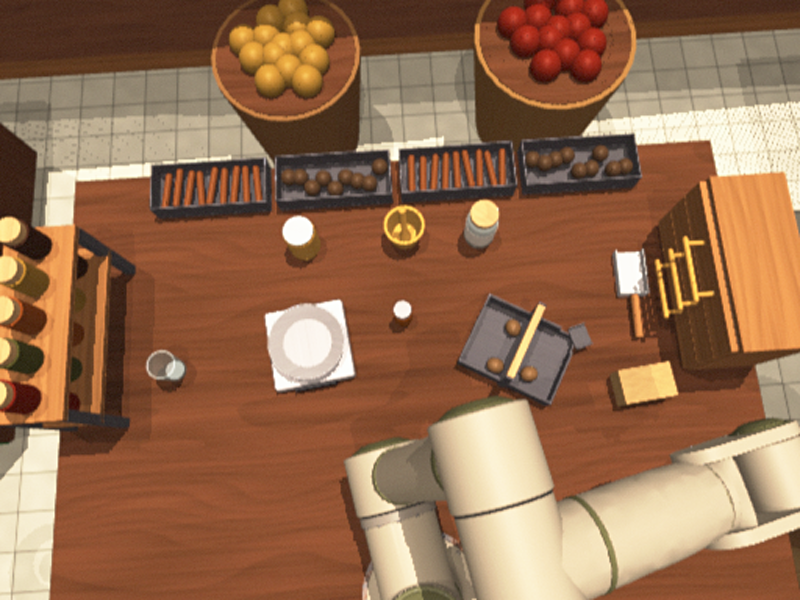

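View pics/scene0.png

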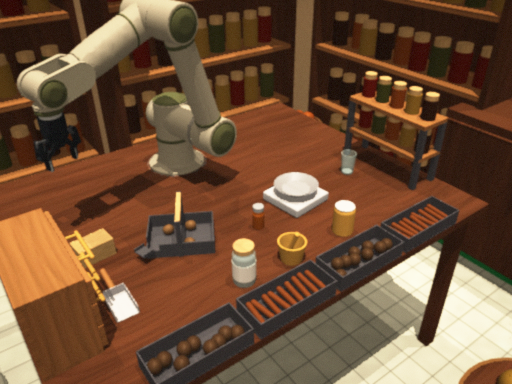

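The top view (800x600 scaling) shows the tray with rim corners near (490,297), (460,362) and (552,403) and the spout at (588,337). Its bar runs from (542,307) to (511,377). The pan is centred at (307,343), the small jar is at (402,310), and the spout faces away from the scale.

```bash
cat > m.py <<'E'
from h import *
from scipy.optimize import least_squares
s=.64
P=np.array([[-.105,.08,.05],[-.105,-.08,.05],[.105,-.08,.05],[0,.08,.134],[0,-.08,.134],[.121,.096,.031]])
uv=np.array([[490,296],[459,362],[552,404],[542,307],[511,377],[584,336]])*s
def W(p): return R.from_euler('z',p[2]).apply(P)+[p[0],p[1],0]
r=least_squares(lambda p:(proj('top0',W(p))-uv).ravel(),[.35,-.3,-2])
print('tray',r.x,np.degrees(r.x[2]),r.fun.reshape(-1,2).round(1).tolist())
for n,q,z in [('pan',(306,343),.07),('baseNW',(265,312),.036),('NE',(341,301),.036),('SE',(355,377),.036),('SW',(276,391),.036),('jar_mid',(402,309),.085),('tea',(160,362),.085),('jartall',(484,212),.13),('tin',(298,230),.1),('mortar',(404,222),.1),('carton',(645,378),.06),('scoop',(636,320),.02)]:
    print(n,ray('top0',np.array(q)*s,z).round(3))
print('scene pan',ray('scene0',(296,184),.07),'jarmid',ray('scene0',(259,207),.085))
print(proj('scene0',W(r.x)).round().tolist())
E
python3 m.py
```

```text
tray [ 0.4716085  -0.23659465 -2.08137146] -119.25380024355177 [[-0.7, -0.6], [-0.6, 0.0], [-0.5, 0.9], [-0.0, -0.5], [-0.5, 1.0], [2.3, -1.1]]
pan [0.512 0.207 0.07 ]
baseNW [0.592 0.299 0.036]
NE [0.605 0.134 0.036]
SE [0.439 0.112 0.036]
SW [0.421 0.279 0.036]
jar_mid [0.567 0.004 0.085]
tea [0.49  0.504 0.085]
jartall [ 0.751 -0.18   0.13 ]
tin [0.75  0.212 0.1  ]
mortar [ 0.752 -0.013  0.1  ]
carton [ 0.392 -0.486  0.06 ]
scoop [ 0.522 -0.501  0.02 ]
scene pan [0.52245596 0.20658252 0.07      ] jarmid [0.57696472 0.00288097 0.085     ]
[[213.0, 239.0], [211.0, 210.0], [147.0, 215.0], [176.0, 220.0], [177.0, 191.0], [138.0, 254.0]]
```

```bash
cat >> h.py <<'E'
BAR=np.array([0,0,.125]);SP=np.array([.121,.096,.031]);HP=env.hold_point_z
T0=np.array([.4716,-.2366,0]);YAW0=-2.0814;PAN=np.array([.514,.206,.07])
def grip(s): # tool in tray: y=s*x, z=-z
    y=np.array([s,0,0]);z=np.array([0,0,-1.]);return R.from_matrix(np.c_[np.cross(y,z),y,z])
def tray(yaw,tx,ty): # tx: tilt lowering +x side, ty: lowering +y side (deg); rotvec in tray frame
    return R.from_euler('z',yaw)*R.from_rotvec(np.radians([-ty,tx,0]))
def tcp(bar,Rt,s):
    Q=Rt*grip(s); return np.asarray(bar)+Q.apply([0,0,HP]),Q.as_quat()
def bar_for_spout(sp,Rt): return np.asarray(sp)+Rt.apply(BAR-SP)
E
python3 - <<'E'
from h import *
print(HP)
for s in(1,-1):
    for z in(.125,.32): print(s,z,np.round(kinematics.ik(*tcp(T0+[0,0,z],tray(YAW0,0,0),s)),2))
    for h in range(-90,181,30):
        yaw=np.radians(h-40)
        o=[]
        for tx,ty in((0,0),(18,18),(20,-5),(22,22)):
            Rt=tray(yaw,tx,ty);b=bar_for_spout(PAN+[0,0,.045],tray(yaw,18,18))
            if tx!=ty or tx==0:b[2]+=.08
            q=kinematics.ik(*tcp(b,Rt,s)); o.append(None if q is None else np.round(q,2).tolist())
        print(s,h,b.round(3),o)
E
```

```text
0.0187
1 0.125 [-0.69  0.45  1.65 -0.    1.04  1.39]
1 0.32 [-0.69  0.28  1.36 -0.    1.5   1.39]
1 -90 [0.523 0.305 0.266] [[0.34, 0.46, 1.04, -0.0, 1.64, 2.6], [0.16, 0.42, 1.37, 0.46, 1.34, 2.33], [0.29, 0.26, 1.35, 0.13, 1.19, 2.53], [0.12, 0.41, 1.4, 0.56, 1.34, 2.26]]
1 -60 [0.472 0.297 0.266] [[0.35, 0.34, 1.21, -0.0, 1.59, 2.1], [0.18, 0.42, 1.36, 0.4, 1.56, 1.88], [0.23, 0.19, 1.45, 0.3, 1.29, 1.92], [0.14, 0.44, 1.36, 0.48, 1.6, 1.84]]
1 -30 [0.433 0.263 0.266] [[0.32, 0.22, 1.37, -0.0, 1.55, 1.54], [0.19, 0.42, 1.37, 0.26, 1.72, 1.4], [0.14, 0.16, 1.49, 0.36, 1.49, 1.34], [0.17, 0.45, 1.34, 0.31, 1.79, 1.39]]
1 0 [0.415 0.215 0.266] [[0.23, 0.13, 1.48, -0.0, 1.53, 0.92], [0.2, 0.4, 1.39, 0.05, 1.79, 0.9], [0.07, 0.18, 1.46, 0.31, 1.69, 0.77], [0.2, 0.45, 1.35, 0.06, 1.88, 0.9]]
1 30 [0.423 0.164 0.266] [[0.11, 0.1, 1.51, -0.0, 1.53, 0.29], [0.2, 0.38, 1.42, -0.17, 1.75, 0.38], [0.03, 0.25, 1.37, 0.16, 1.84, 0.22], [0.22, 0.43, 1.37, -0.21, 1.84, 0.39]]
1 60 [0.457 0.125 0.266] [[0.02, 0.14, 1.46, -0.0, 1.53, -0.33], [0.19, 0.36, 1.45, -0.35, 1.6, -0.12], [0.03, 0.34, 1.25,
[... 1904 characters left out ...]
] [[-0.02, 0.24, 1.34, -0.0, 1.56, 2.25], [0.18, 0.35, 1.47, -0.45, 1.39, 2.55], [0.07, 0.43, 1.12, -0.2, 1.89, 2.3], [0.22, 0.37, 1.47, -0.55, 1.41, 2.61]]
-1 120 [0.556 0.115 0.266] [[-0.0, 0.37, 1.18, -0.0, 1.6, 1.74], [0.16, 0.34, 1.48, -0.44, 1.16, 2.05], [0.13, 0.5, 1.02, -0.31, 1.8, 1.83], [0.2, 0.34, 1.51, -0.55, 1.12, 2.14]]
-1 150 [0.595 0.149 0.266] [[0.05, 0.48, 1.01, -0.0, 1.65, 1.28], [0.15, 0.35, 1.47, -0.29, 0.97, 1.49], [0.19, 0.53, 0.98, -0.36, 1.66, 1.38], [0.17, 0.33, 1.53, -0.4, 0.87, 1.58]]
-1 180 [0.613 0.197 0.266] [[0.13, 0.56, 0.88, -0.0, 1.69, 0.83], [0.14, 0.36, 1.45, -0.03, 0.89, 0.85], [0.25, 0.51, 1.01, -0.33, 1.49, 0.95], [0.14, 0.33, 1.52, -0.04, 0.75, 0.86]]
```

Run:
```python
from h import *
Rt=tray(YAW0,0,0)
p,q=tcp(T0+[0,0,.25],Rt,1); env.reach(p,q)
p,q=tcp(T0+[0,0,.125],Rt,1); print(env.movel(p,.1,guard=15))
env.close_gripper(100)
s=monitor.sense();print(s['clock'],s['finger_gap'],s['gripper_force'],s['position'],s['contact_force'])
p,q=tcp(T0+[0,0,.165],Rt,1); env.movel(p,.05)
env.hold(.2);s=monitor.sense();print(s['clock'],s['finger_gap'],s['gripper_force'],s['position'],s['contact_force'])
a=snap('wrist','w1')['frame'];b=snap('scene','s1')['frame']
cv2.imwrite('pics/c1.png',np.hstack([cv2.resize(a,(400,300)),cv2.resize(b[100:310,50:330],(400,300))])[:,:,::-1])
```

```text
False
3.5833 0.16666285287584554 98.62686395645142 [ 0.4717335  -0.23653592  0.10667351] [-0.23778728  1.79870239  5.13511156]
4.7333 0.16389149701009686 97.5565230846405 [ 0.47152458 -0.23655028  0.14605165] [ 0.77556377 -0.3615689  -5.5232891 ]
```

View pics/c1.png

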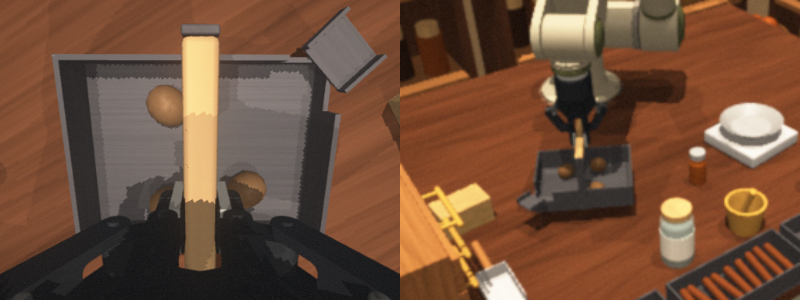

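```bash
cat >> h.py <<'E'
YF=np.radians(-10)
def go(bar,Rt,T):
    p,q=tcp(bar,Rt,1);d=np.linalg.norm(p-monitor.sense()['position']);env.movel(p,max(d,1e-4)/T,frame=q)
BF=bar_for_spout(PAN+[0,0,.045],tray(YF,17.8,17.8))
E
python3 - <<'E'
from h import *
go(T0+[0,0,.34],tray(YAW0,0,0),2)
B=BF+[0,0,.08]
go(B,tray(YF,0,0),5)
print(monitor.sense()['clock'])
go(B,tray(YF,15,-5),2.5)
env.hold(.6)
a=snap('wrist','w2')['frame']
t2=monitor.sense()['clock']
go(B,tray(YF,19,0),1.5)
env.hold(.3)
b=snap('wrist','w3')['frame']
print(t2,monitor.sense()['clock'])
sp=proj('w3',B+tray(YF,19,0).apply(SP-BAR));print(sp)
cv2.imwrite('pics/c2.png',np.hstack([cv2.resize(a,(400,300)),cv2.resize(b,(400,300))])[:,:,::-1])
E
```

```text
12.1333
14.65 15.8417
[[458.34570073  50.31206547]]
```

View pics/c2.png

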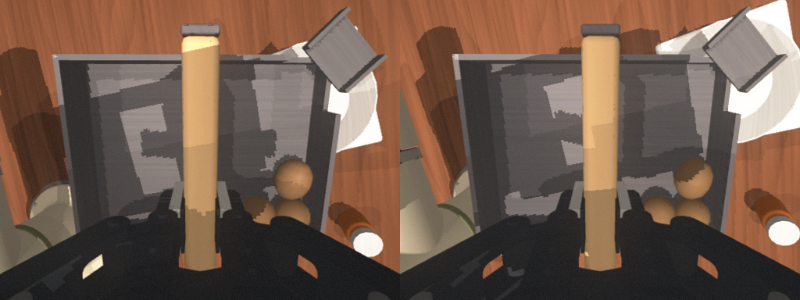

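Three walnuts sit against the +x wall at its -y end, around (690,180)–(660,212), with the spout corner empty. The projected spout tip matches the lip seen at (760,38). Next I lean gently toward +y.

Run:
```python
from h import *
B=BF+[0,0,.08]; f=[]
for i,(tx,ty,T) in enumerate([(18.5,9,3),(18,13,2),(18,15.5,1.5),(17.8,17.8,1.5)]):
    go(B,tray(YF,tx,ty),T); env.hold(.4); f.append(cv2.resize(snap('wrist',f'v{i}')['frame'],(400,300)))
print(monitor.sense()['clock'])
cv2.imwrite('pics/c3.png',np.vstack([np.hstack(f[:2]),np.hstack(f[2:])])[:,:,::-1])
```

```text
20.15
```

View pics/c3.png

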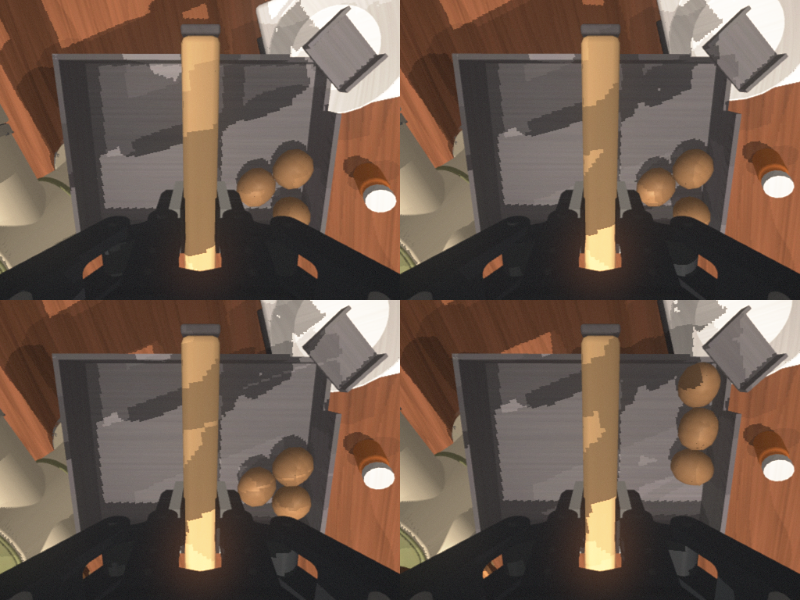

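The first walnut is in the spout corner (700,385), and the other two queue behind it along the +x wall (698,428 and 692,467). I'll rock toward +y to break up the line.

Run:
```python
from h import *
B=BF+[0,0,.08]; f=[]
for i,(tx,ty,T) in enumerate([(5,24,1.8),(-3,24,1.),(-9,23,.9),(17.8,17.8,1.8)]):
    go(B,tray(YF,tx,ty),T); env.hold(.15 if i<3 else .6); f.append(cv2.resize(snap('wrist',f'x{i}')['frame'],(400,300)))
print(monitor.sense()['clock'])
cv2.imwrite('pics/c4.png',np.vstack([np.hstack(f[:2]),np.hstack(f[2:])])[:,:,::-1])
```

```text
26.7667
```

View pics/c4.png

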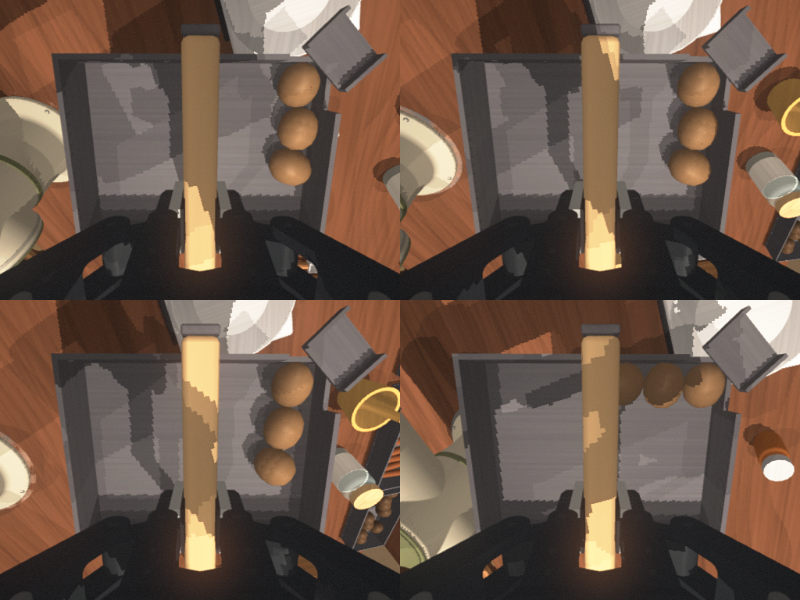

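The three are now in line along the +y wall ((630,383), (663,385), (704,385)). I'll make a short, quick rock the other way to bring the last one round.

Run:
```python
from h import *
B=BF+[0,0,.08]; f=[]
for i,(tx,ty,T,h) in enumerate([(24,3,1.5,0),(24,-6,.8,.05),(22,8,.7,0),(17.8,17.8,.8,.6)]):
    go(B,tray(YF,tx,ty),T); env.hold(max(h,.01)); f.append(cv2.resize(snap('wrist',f'y{i}')['frame'],(400,300)))
print(monitor.sense()['clock'])
cv2.imwrite('pics/c5.png',np.vstack([np.hstack(f[:2]),np.hstack(f[2:])])[:,:,::-1])
```

```text
32.075
```

View pics/c5.png

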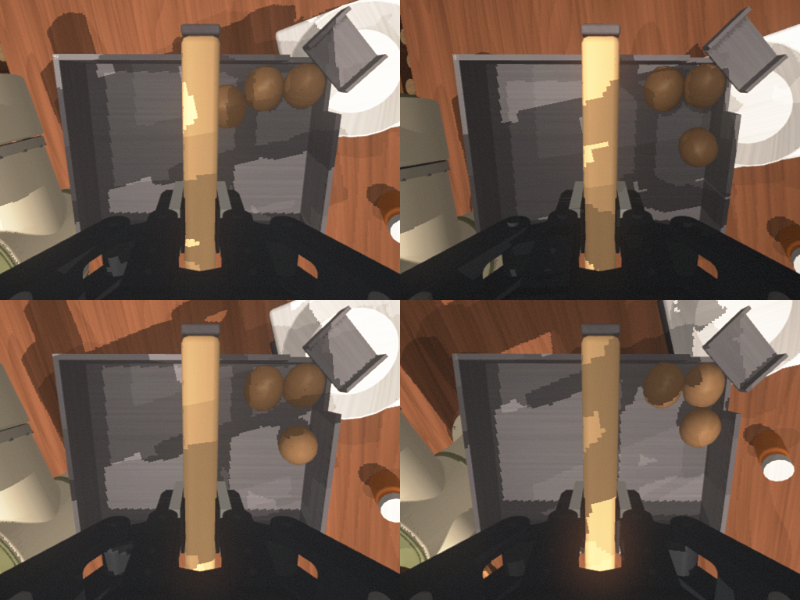

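The walnuts are now clustered in the spout corner at (704,385), (665,383) and (700,427). Now I descend.

Run:
```python
from h import *
Rt=tray(YF,17.8,17.8)
go(BF,Rt,2.5); env.hold(.5)
a=snap('wrist','z')['frame'];b=snap('scene','zs')['frame']
s=monitor.sense();print(s['clock'],s['position'],tcp(BF,Rt,1)[0],s['finger_gap'])
print(np.degrees(np.arccos((R.from_quat(s['ee_rot'])*grip(1).inv()).as_matrix()[2,2])), (R.from_quat(s['ee_rot'])*grip(1).inv()).apply(SP-BAR)+s['position']-R.from_quat(s['ee_rot']).apply([0,0,HP])-PAN)
for n,im in(('z',a),('zs',b)):
    for P,c in((BF+Rt.apply(SP-BAR),(255,0,0)),(PAN,(0,255,0))):
        u=proj(n,P)[0];cv2.drawMarker(im,tuple(int(x) for x in u),c,0,9)
cv2.imwrite('pics/c6.png',np.hstack([cv2.resize(a,(400,300)),cv2.resize(b[80:290,170:450],(400,300))])[:,:,::-1])
```

```text
35.325 [0.41634983 0.15919854 0.24843121] [0.41634203 0.15919961 0.24841565] 0.16611580333265877
25.172089097873098 [ 1.19913252e-05 -2.49885088e-06  4.50181373e-02]
```

View pics/c6.png

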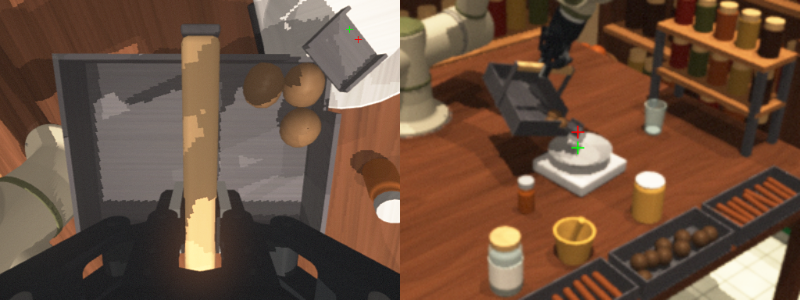

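The tray is held at a 25° tilt with the walnuts in the spout corner. The red spout-tip marker lies on the lip and is directly above the pan centre, with nothing touching the scale.

```bash
python3 -c "
from h import *
print(job.hand_in())"
```

```text
the job is handed in; nothing more can be done
None
```

The job is handed in at about 35 s: the tray is held still by its bar, tilted 25°, with all three walnuts gathered in the spout corner, none spilled, and the spout tip about 4.5 cm above the centre of the scale's pan.

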